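Clock an eccentric shaft to its high spot on bench centres

TASK

Slide the dial indicator in by its pillar until its plunger touches the eccentric of the shaft and is pressed in by one to two millimetres, and let go. Then turn the shaft by its flywheel until the high spot of the eccentric stands right at the plunger, where the indicator reads most, and leave it there with your hands off. Handle it gently: grip lightly, do not force the shaft on its centres, do not run the plunger to the end of its travel, and leave the things around the fixture where they are.

Things in the scene. Friction and masses are not known exactly. Their poses are not given: they have to be found in the camera images.
- bed: Bench centres, fixed to the bench: grey cast bed, 100 mm wide (x), 420 long (y), 40 high; origin under its middle, z up. A stock (50 x 52 mm, 138 high) at y = -176 and +176 carries the shaft between points, axis along y, 115 mm above the bench. An outrigger 64 mm wide, 46 high, at y = 60 runs out to x = +220 and carries the indicator's slide.
- wheel_centre (a point): Flywheel centre on the shaft's axis: bed x 0, y -55, z 115 mm, axes as the bed. Plain steel disc 110 mm in diameter, 14 thick (along y), hub 40 across, 34 long; 80 mm free each side. Shaft turns endlessly about y, drag 0.1 Nm, stays where left. Pinch the rim across its faces, lead it up to 45 deg each side of the top (the gripper may stay upright; the rim lags a little), regrasp.
- journal_axis (a point): Point on the shaft's axis facing the plunger: bed x 0, y 60, z 115 mm, axes as the bed. Here sits the eccentric, a steel journal 44 mm in diameter, 40 long, centre 3.5 mm off the axis: on the plunger's side (+x) it stands 18.5 (low spot) to 25.5 mm (high spot) from the axis, about 22 + 3.5 cos(turn off the high spot); the ball sinks in 0.2. Starts 1.2 rad or more off, unknown.
- pillar_top (a point): Centre of the top of the indicator's pillar (bed x 165 mm minus the slide's travel, y 60), a steel bar 20 (bed x) by 24 mm (bed y) on the slide, top 170 mm above the bench: the grip to slide it by. Axes as the bed. The dial (58 mm across, face up, top 130 mm above the bench, pointer clockwise, one turn for 10 mm) begins 13 mm in front of the pillar's middle, towards the shaft.
- plunger_tip (a point): End of the plunger's ball tip (8 mm), the point nearest the shaft, 115 mm above the bench. The plunger lies along the bed's x at y = 60 and points in -x at the shaft's axis. It moves with the slide and springs in and out.
- slide (a joint): Travel of the indicator's slide, m: 0 fully back, growing towards the shaft (bed -x) up to 0.036. Stays where left, drag about 5 N. With the plunger out, its tip is 48 mm minus this travel from the shaft's axis.
- plunger (a joint): How far the plunger is pressed in, m: 0 out, 0.010 end of travel (keep below 0.0097). Spring 0.5 N out, 1 N fully in. On the eccentric it follows its surface. The dial's pointer shows the same. Grip pillar and flywheel with 10 to 20 N: the fingers' contact forces on the fixture, both pads added, must stay below 60 N.
- spray_can: Bystander: spray can, 60 mm in diameter, 170 mm high, standing behind the bed. Origin at the centre of its underside.
- disc_stack: Bystander: black grinding discs in a taped stack, 115 mm in diameter, 21 mm high, lying beyond the tail stock. Origin at the centre of the underside.
- spanner: Bystander: open spanner, 190 mm long, lying flat on the bench behind the flywheel. Origin at its middle.

How it is judged:
On the way:
1. the plunger rests on the eccentric, pressed in by 0.5 to 2.7 mm, with the robot off the fixture (value of joint plunger between 0.0005 and 0.0027 m and contact force between the fingers and bed below 0.2 N), for 0.2 s.
At the end, for the whole second after the job is handed in: the high spot of the eccentric stands at the plunger: the plunger's tip is held out more than 25.11 mm from the shaft's axis (the most is 25.27 mm), the plunger is pressed in by more than 2 mm and less than 9.7 mm, and stays so with the robot off (x of plunger_tip in the frame of journal_axis above 0.02511 m and value of joint plunger between 0.002 and 0.0097 m); the robot touches nothing.
It fails at once if the plunger was run to the end of its travel (9.7 mm or more) (value of joint plunger above 0.0097 m).
It fails at once if the fixture or what it carries was gripped or pushed with more than 60 N (all finger contacts added) (contact force between the fingers and bed above 60 N).
It fails at once if the spray_can was moved by more than 20 mm (distance of spray_can from where it was at the start of the episode above 0.02 m).
It fails at once if the disc_stack was moved by more than 20 mm (distance of disc_stack from where it was at the start of the episode above 0.02 m).
It fails at once if the spanner was moved by more than 20 mm (distance of spanner from where it was at the start of the episode above 0.02 m).
It also fails if it takes over 72 s, if anything falls off the work surface, if the arm or the gripper's body presses on something with over 40 N, if the wrist force passes 120 N, or if a joint passes its speed limit or range.

ROBOT

A 7-joint arm with a two-finger parallel gripper is mounted at the origin on the work surface. World frame = base frame: x ahead of the robot, y to its left, z up, the work surface at z = 0. Lengths are in m, angles in rad, forces in N, time in s.
With the tool pointing down it reaches from about 0.4 to 0.875 m from the base axis. Payload 19.3 kg.
Tool frame: the origin (TCP) lies at the very end of the fingers, on their centre line; the grasp point (between the pads) lies 19 mm behind it; z points along the fingers, y is the direction in which the jaws open and shut (so a half turn about z gives the same grasp; the last joint's range is limited). The gripper opens to 85 mm and grips with 20 to 120 N. Pads are 22 mm wide; open, the fingers measure 114 mm over their backs; the gripper's body (76 mm by 85 mm) begins 54 mm behind the grasp point. The pads swing forward as they close: fully open they stand 13 mm farther back than shut.
Start: joints at [-1.406, 0.521, -0.036, 1.599, 0.021, 1.021, -0.113], TCP at [0.145, 0.608, 0.204] pointing down, gripper open.
Joint ranges: [-2.91, 2.91], [-0.3, 2.13], [-1.5, 1.42], [0.17, 2.43], [-1.26, 4.41], [0.16, 1.93], [-2.52, 2.52]. Speed limits (rad/s): [1.89, 1.89, 2.39, 2.39, 3.01, 3.01, 3.01].

INTERFACE

Orientations are given as [roll, pitch, yaw] about the fixed x, y, z axes, in that order (R = Rz(yaw) Ry(pitch) Rx(roll)).
In Python, from workcell import bot, grab_frame, calibration, workorder gives the robot as it stands.
- The arm moves only by the tool move_arm, never from a script. Its arguments are lists of equal length, an entry for each row: "jaw": the closure in counts, from 0 (fully open) to 255 (shut); "dp": the shift along the tool's x, y, z in units of 800 mm (1.0 is 800 mm), a list of three; "rotation": the turn, a rotation vector about the tool's x, y, z in units of pi rad (1.0 is pi rad), a list of three. In form: {"jaw": [jaw, ...], "dp": [[dx, dy, dz], ...], "rotation": [[rx, ry, rz], ...]}. A call has 1 to 10 rows; each row shifts and turns the commanded pose from where the row before left it, along the tool's axes as they then stand; what a row does not reach is not made up. A row lasts 1/8 s, in which the tool goes at most 62.5 mm and 10.7 degrees, less where a joint would pass 70% of its speed; a pose out of reach is approached as far as the arm can. A call with a number of a shift or a turn outside -1 to 1 is refused whole. A call with a gripper value outside its range is refused whole. The fingers move at their own pace and stop on an object; "squeeze" is the grip in N (left out, the last holds). Time passes only in rows, so rows that do not move let the fingers close. It gives the time, the measured TCP pose, the force and the opening at its end, in the units of the state.
- bot.observe(): the state, without advancing time (a new reading comes with each control period).
- grab_frame(name): name is "side" or "top"; returns the picture (384x512x3 uint8, blue, green, red); there is no depth.
- calibration(name): a dict with "camera_matrix" (3x3 intrinsics, pixels), "T" (4x4, takes a point from camera to world coordinates). Camera axes: x right, y down, z forward; pixel columns grow to the right and rows downward; lengths in m; the calibration is good to about 2 mm. A picture is of the moment at which its call begins. calibration takes no time and is no camera call.
- workorder.job_done(): hands the job in, once; it reports no verdict.
The state is a dict: "clock": time; "qpos": joint angles; "qd": joint speeds; "joint_efforts": joint torques, N m; "position": TCP position; "tool_rot": TCP orientation; "force": force on the tool from outside, world axes, zero at the start; "moment": the same for the moment, N m; "grip_width": finger opening in m.
Only numpy, scipy, OpenCV 4.12 (cv2) and the standard library are available. Lean on these libraries where they do the work, as an engineer would, in place of code of your own. Each camera call takes 0.05 s, during which the arm holds its last target. There are 200 camera calls.

## Working session

There is one attempt and no reset: what is moved stays moved. The work goes in short steps, Python scripts to look and compute and a tool call to move; the robot and the scene stay as the last step left them, time stands still between calls to the robot, and variables do not carry over. Pictures are saved under pics/ and viewed, about 8 in all and at most 12, crops included, and the job is handed in when it is done.

Besides the shell and the picture viewer there is one more tool, called after ">>>" as name(argument=value, ...), one argument or row to a line, values as JSON. move_arm: Moves the arm, as the interface text tells. Shifts and turns lie within -1 to 1; 1 stands for 800 mm of shift or pi rad of turn. Its arguments: {"type":"object","properties":{"jaw":{"type":"array","items":{"type":"number"}},"dp":{"type":"array","items":{"type":"array","items":{"type":"number","minimum":-1,"maximum":1}}},"rotation":{"type":"array","items":{"type":"array","items":{"type":"number","minimum":-1,"maximum":1}}},"squeeze":{"type":"number"}},"required":["jaw","dp","rotation"]}

```bash
mkdir -p pics; cat > h.py <<'E'
import numpy as np, cv2
from workcell import bot, grab_frame, calibration, workorder
def ray(cam,u,v):
    c=calibration(cam);K=np.array(c["camera_matrix"]);T=np.array(c["T"])
    d=T[:3,:3]@np.linalg.solve(K,[u,v,1.]);return T[:3,3],d
def onz(cam,u,v,z):
    o,d=ray(cam,u,v);return o+d*(z-o[2])/d[2]
def proj(cam,p):
    c=calibration(cam);K=np.array(c["camera_matrix"]);T=np.linalg.inv(np.array(c["T"]))
    q=K@(T[:3,:3]@np.asarray(p)+T[:3,3]);return q[:2]/q[2]
E
python3 - <<'E'
from h import *
a=grab_frame("top");b=grab_frame("side");cv2.imwrite("pics/t0.png",a);cv2.imwrite("pics/s0.png",b)
s=bot.observe();print({k:np.round(v,3) for k,v in s.items()})
for c in("top","side"):print(calibration(c))
E
```

```text
{'clock': np.float64(0.1), 'qpos': array([-1.406,  0.522, -0.036,  1.6  ,  0.021,  1.021, -0.113]), 'qd': array([ 0.001,  0.001,  0.001, -0.   ,  0.001, -0.   , -0.   ]), 'joint_efforts': array([ 3.0000e-03, -9.2849e+01,  1.9840e+00, -3.7054e+01,  1.8000e-02,
        5.0000e-03, -0.0000e+00]), 'position': array([0.145, 0.608, 0.204]), 'tool_rot': array([-3.141,  0.   ,  2.907]), 'force': array([ 0.659,  0.803, -0.339]), 'moment': array([ 0.008, -0.006,  0.017]), 'grip_width': np.float64(0.085)}
{'camera_matrix': array([[350.20961251,   0.        , 256.9298383 ],
       [  0.        , 350.20961251, 195.12837061],
       [  0.        ,   0.        ,   1.        ]]), 'T': array([[-0.0270036 , -0.99393332,  0.10661781,  0.50979795],
       [-0.99879433,  0.0312011 ,  0.03789949,  0.07377167],
       [-0.04099616, -0.10546584, -0.99357751,  0.92693555],
       [ 0.        ,  0.        ,  0.        ,  1.        ]])}
{'camera_matrix': array([[479.3711437 ,   0.        , 266.20593032],
       [  0.        , 479.3711437 , 199.45698418],
       [  0.        ,   0.        ,   1.        ]]), 'T': array([[ 0.83648635, -0.33980957,  0.42990702,  0.11980938],
       [-0.54790519, -0.53224932,  0.64537629, -0.64875887],
       [ 0.00951268, -0.77539674, -0.63140272,  0.81950735],
       [ 0.        ,  0.        ,  0.        ,  1.        ]])}
```

View pics/t0.png

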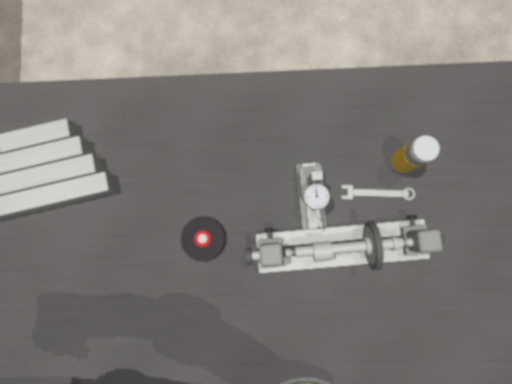

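View pics/s0.png

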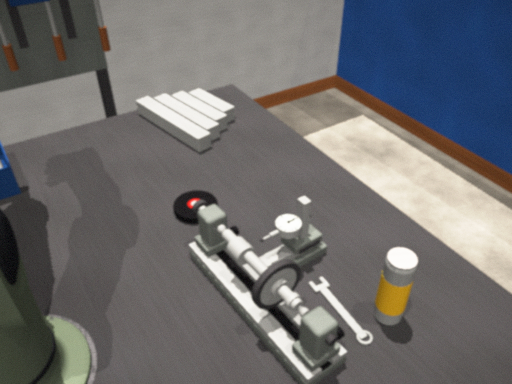

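The top view shows the stocks at about (271,253) and (429,241), the wheel at (374,246), the dial at (317,196) and the pillar at (317,175). Bed +x is roughly world +x. The discs are at (203,239), the spanner at (378,193) and the can at (418,153).

```bash
python3 - <<'E'
from h import *
a=cv2.imread("pics/t0.png")
c=cv2.resize(a[140:290,240:450],None,fx=3.8,fy=3.8,interpolation=cv2.INTER_CUBIC)
b=cv2.imread("pics/s0.png")
cv2.imwrite("pics/t0c.png",c)
cv2.imwrite("pics/s0c.png",cv2.resize(b[190:380,180:400],None,fx=3.1,fy=3.1,interpolation=cv2.INTER_CUBIC))
E
```

```text
(no output)
```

View pics/t0c.png

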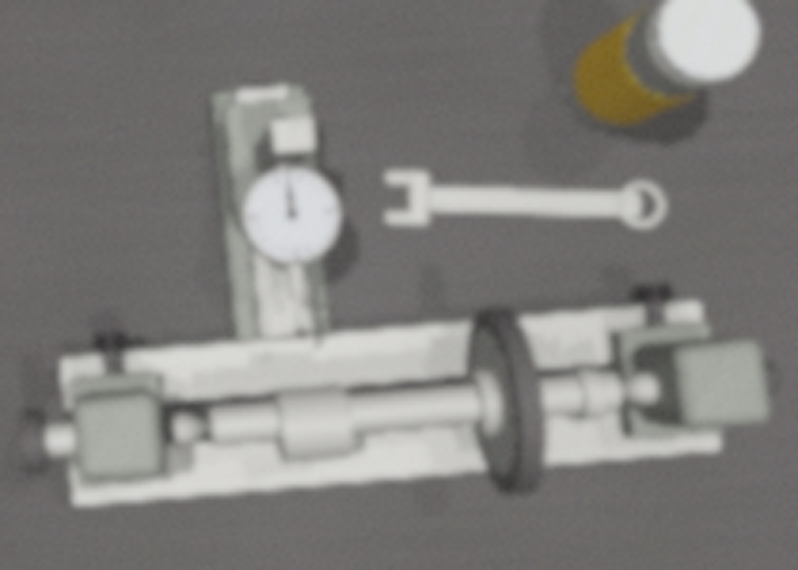

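View pics/s0c.png

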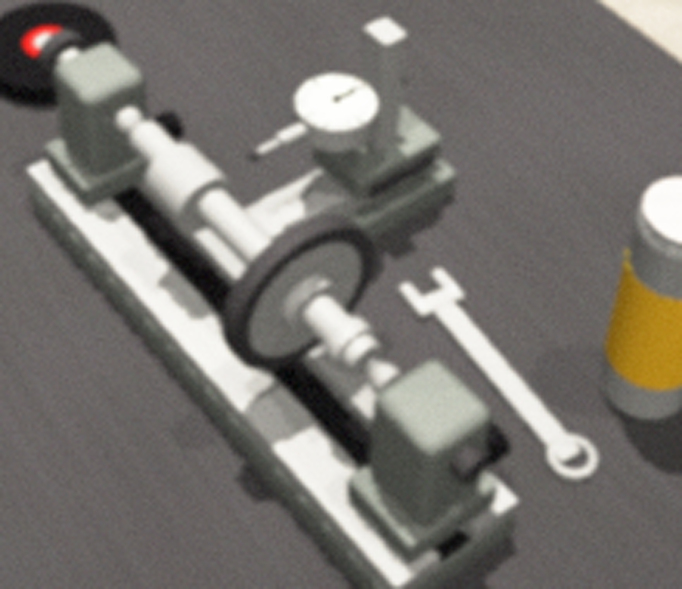

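The top crop (3.8x) puts the stock tops at (119,434) and (724,383), the pillar top at (294,134) and the dial at (293,215). The side crop (3.1x) puts the stock tops at (100,72) and (433,408), and the pillar top at (385,31). Next I'll fit the bed pose by least squares on these.

```bash
cat > fit.py <<'E'
from h import *
from scipy.optimize import least_squares
P=[("top",119,434,(0,-176*-1,138)),("top",724,383,(0,-176,138)),("top",294,134,(165,60,170)),("top",293,215,(165-13-29,60,130)),
("side",100,72,(0,176,138)),("side",433,408,(0,-176,138)),("side",385,31,(165,60,170))]
def pix(c,u,v): return (240+(u+.5)/3.8-.5,140+(v+.5)/3.8-.5) if c=="top" else (180+(u+.5)/3.1-.5,190+(v+.5)/3.1-.5)
def w(q,p):
    c,s=np.cos(q[2]),np.sin(q[2]);x,y,z=np.array(p)/1e3;return np.array([q[0]+c*x-s*y,q[1]+s*x+c*y,z])
f=lambda q:np.concatenate([proj(c,w(q,p))-pix(c,u,v) for c,u,v,p in P])
r=least_squares(f,[.5,-.1,0.]);q=r.x
print(q,np.round(r.fun.reshape(-1,2),1))
for n,p in dict(pillar=(165,60,170),wheeltop=(0,-55,170)).items():print(n,w(q,p),"top px",proj("top",w(q,p)))
for c,u,v,p in P:
    if c=="top":print(onz(c,*pix(c,u,v),p[2]/1e3),w(q,p))
E
python3 fit.py
```

```text
[ 0.47040104 -0.09988861  0.06151772] [[ 0.2  1.2]
 [ 1.1  0.7]
 [ 0.3 -0.1]
 [ 0.3 -0.4]
 [-0.5 -0.9]
 [-0.2 -1.8]
 [ 0.8 -0. ]]
pillar [ 0.63140018 -0.02985808  0.17      ] top px [317.32296733 174.75982214]
wheeltop [ 0.47378238 -0.15478457  0.17      ] top px [380.18246085 246.50482943]
[0.46220864 0.07622719 0.138     ] [0.45958074 0.07577847 0.138     ]
[ 0.48270538 -0.27336903  0.138     ] [ 0.48122133 -0.27555568  0.138     ]
[ 0.63112736 -0.02914758  0.17      ] [ 0.63140018 -0.02985808  0.17      ]
[ 0.58857151 -0.03178504  0.13      ] [ 0.58947963 -0.0324402   0.13      ]
```

>>> move_arm(
  jaw=[0,0,0,0,0,0,0,0,0,0],
  dp=[
    [0,0,-0.03],
    [0,0,-0.03],
    [-0.0279,-0.0417,0],
    [-0.0279,-0.0417,0],
    [-0.0279,-0.0417,0],
    [-0.0279,-0.0417,0],
    [-0.0279,-0.0417,0],
    [-0.0279,-0.0417,0],
    [-0.0279,-0.0417,0],
    [-0.0279,-0.0417,0],
  ],
  rotation=[
    [0,0,-0.0471],
    [0,0,-0.0471],
    [0,0,0],
    [0,0,0],
    [0,0,0],
    [0,0,0],
    [0,0,0],
    [0,0,0],
    [0,0,0],
    [0,0,0],
  ],
  squeeze=20,
)

```text
clock: 1.35
position: [0.3406, 0.3511, 0.2523]
tool_rot: [-3.141, -0.0, -3.081]
force: [-0.1, 0.4, 0.3]
grip_width: 0.0854
```

>>> move_arm(
  jaw=[0,0,0,0,0,0,0,0,0,0],
  dp=[
    [-0.0279,-0.0417,0],
    [-0.0279,-0.0417,0],
    [-0.0279,-0.0417,0],
    [-0.0279,-0.0417,0],
    [-0.0279,-0.0417,0],
    [-0.0279,-0.0417,0],
    [-0.0279,-0.0417,0],
    [-0.0279,-0.0417,0],
    [-0.0279,-0.0417,0],
    [-0.0279,-0.0417,0],
  ],
  rotation=[
    [0,0,0],
    [0,0,0],
    [0,0,0],
    [0,0,0],
    [0,0,0],
    [0,0,0],
    [0,0,0],
    [0,0,0],
    [0,0,0],
    [0,0,0],
  ],
)

```text
clock: 2.6
position: [0.5836, 0.0319, 0.2522]
tool_rot: [-3.142, -0.0, -3.08]
force: [0.5, 0.3, 0.3]
grip_width: 0.0853
```

>>> move_arm(
  jaw=[0,0,0,0],
  dp=[
    [-0.0274,-0.0404,0],
    [-0.0274,-0.0404,0],
    [0,0,0],
    [0,0,0],
  ],
  rotation=[
    [0,0,0],
    [0,0,0],
    [0,0,0],
    [0,0,0],
  ],
)

```text
clock: 3.1
position: [0.6304, -0.0283, 0.252]
tool_rot: [3.141, -0.001, -3.08]
force: [0.1, 0.6, -0.3]
grip_width: 0.0855
```

```bash
python3 - <<'E'
from h import *
a=grab_frame("top");b=grab_frame("side");cv2.imwrite("pics/t1.png",a);cv2.imwrite("pics/s1.png",b)
print(bot.observe()["position"])
A=cv2.resize(a[150:290,250:450],None,fx=3,fy=3,interpolation=cv2.INTER_CUBIC);B=cv2.resize(b[180:320,200:400],None,fx=3,fy=3,interpolation=cv2.INTER_CUBIC)
cv2.imwrite("pics/c1.png",cv2.resize(B,(800,560)))
E
```

```text
[ 0.63042567 -0.0277847   0.25238722]
```

View pics/c1.png

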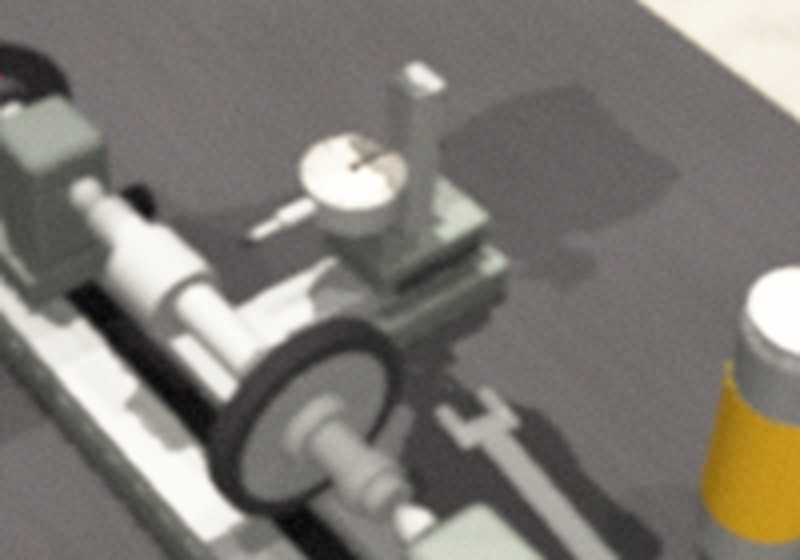

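>>> move_arm(
  jaw=[0,0,0,80,160,160,160,160],
  dp=[
    [-0.001,-0.002,0.0625],
    [0,0,0.0625],
    [0,0,0.0138],
    [0,0,0],
    [0,0,0],
    [0,0,0],
    [0,0,0],
    [0,0,0],
  ],
  rotation=[
    [0,0,0],
    [0,0,0],
    [0,0,0],
    [0,0,0],
    [0,0,0],
    [0,0,0],
    [0,0,0],
    [0,0,0],
  ],
)

```text
clock: 4.2
position: [0.6318, -0.0304, 0.1417]
tool_rot: [3.142, 0.0, -3.081]
force: [-0.3, 0.7, 0.3]
grip_width: 0.032
```

```bash
python3 - <<'E'
from h import *
a=grab_frame("top");b=grab_frame("side");cv2.imwrite("pics/t2.png",a);cv2.imwrite("pics/s2.png",b)
B=cv2.resize(b[120:260,230:370],(560,560),interpolation=cv2.INTER_CUBIC)
cv2.imwrite("pics/c2.png",B)
E
```

```text
(no output)
```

View pics/c2.png

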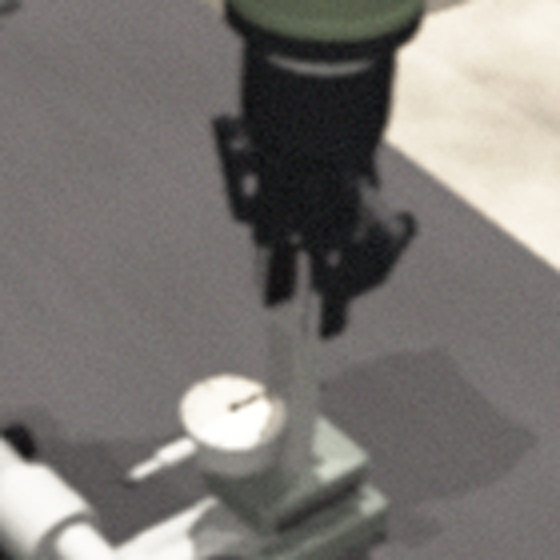

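The fingers straddle the pillar, with the pads at about (280,280) and (330,315) in the crop. I'll close slowly.

>>> move_arm(
  jaw=[166,172,176,180,183,186,190,194,194,194],
  dp=[
    [0,0,0],
    [0,0,0],
    [0,0,0],
    [0,0,0],
    [0,0,0],
    [0,0,0],
    [0,0,0],
    [0,0,0],
    [0,0,0],
    [0,0,0],
  ],
  rotation=[
    [0,0,0],
    [0,0,0],
    [0,0,0],
    [0,0,0],
    [0,0,0],
    [0,0,0],
    [0,0,0],
    [0,0,0],
    [0,0,0],
    [0,0,0],
  ],
)

```text
clock: 5.55
position: [0.6318, -0.0303, 0.1415]
tool_rot: [3.141, 0.0, -3.08]
force: [-1.1, 2.5, 4.2]
grip_width: 0.0227
```

>>> move_arm(
  jaw=[194,194,194,194,194,194,194,194,194,194],
  dp=[
    [0.003,0,0],
    [0.003,0,0],
    [0.003,0,0],
    [0.003,0,0],
    [0.003,0,0],
    [0.003,0,0],
    [0.003,0,0],
    [0.003,0,0],
    [0.003,0,0],
    [0,0,0],
  ],
  rotation=[
    [0,0,0],
    [0,0,0],
    [0,0,0],
    [0,0,0],
    [0,0,0],
    [0,0,0],
    [0,0,0],
    [0,0,0],
    [0,0,0],
    [0,0,0],
  ],
)

```text
clock: 6.8
position: [0.6106, -0.0316, 0.1415]
tool_rot: [-3.142, 0.001, -3.08]
force: [4.1, 3.4, 1.0]
grip_width: 0.0225
```

```bash
python3 - <<'E'
from h import *
a=grab_frame("top");b=grab_frame("side");cv2.imwrite("pics/t3.png",a);cv2.imwrite("pics/s3.png",b)
B=cv2.resize(b[190:260,230:320],(720,560),interpolation=cv2.INTER_CUBIC)
cv2.imwrite("pics/c3.png",B);print(bot.observe()["position"])
E
```

```text
[ 0.61055354 -0.03159486  0.14149712]
```

View pics/c3.png

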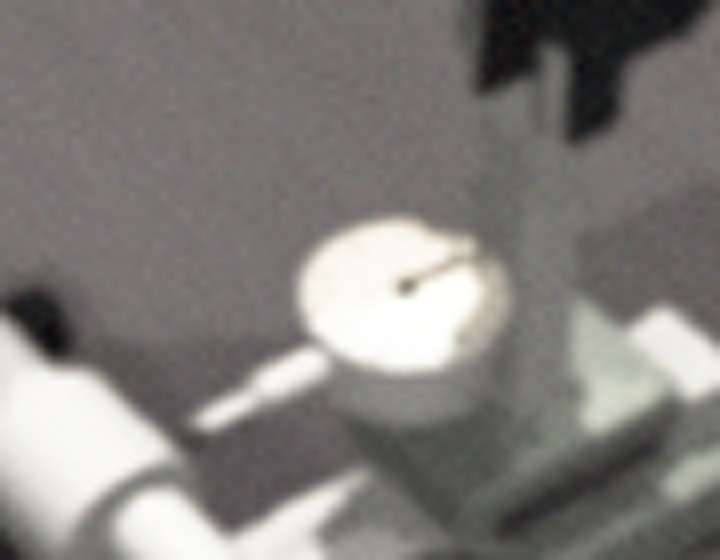

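The pointer is visible in the side view. It runs from the hub at (405,287) to (470,258) in the crop, which is zero and points away from the shaft. I'll write a dial reader for it.

```bash
cat > dial.py <<'E'
from fit import w,q
from h import *
def read(cam,img,travel):
    "pointer angle in degrees clockwise seen from above, zero at bed +x; best over small centre offsets"
    g=cv2.GaussianBlur(cv2.cvtColor(img,cv2.COLOR_BGR2GRAY),(0,0),.5).astype(np.float32)
    th=np.radians(np.arange(-60,300,2));r=np.arange(3,18,1.)
    pts=np.array([[proj(cam,w(q,(123-travel+a*np.cos(t),60-a*np.sin(t),130))) for a in r] for t in th],np.float32)
    best=None
    for du in np.arange(-2,2.1,.5):
        for dv in np.arange(-2,2.1,.5):
            m=cv2.remap(g,pts[...,0]+np.float32(du),pts[...,1]+np.float32(dv),cv2.INTER_LINEAR)
            s=m.mean(1);c=np.median(m)-s;i=c.argmax()
            if best is None or c[i]>best[0]:
                k=np.arange(max(i-8,0),min(i+9,len(th)));ww=np.clip(c[k]-c[i]/2,0,None)
                best=(float(c[i]),float(np.degrees((th[k]*ww).sum()/ww.sum())),float(du),float(dv))
    return np.round(best,2)
E
python3 - <<'E' | tail -6
from dial import *
for c,f,t in(("top","t0",0),("side","s0",0),("side","s1",0),("side","s2",0),("side","s3",21.3)):
    print(f,read(c,cv2.imread(f"pics/{f}.png"),t))
E
```

```text
wheeltop [ 0.47378238 -0.15478457  0.17      ] top px [380.18246085 246.50482943]
[0.46220864 0.07622719 0.138     ] [0.45958074 0.07577847 0.138     ]
[ 0.48270538 -0.27336903  0.138     ] [ 0.48122133 -0.27555568  0.138     ]
[ 0.63112736 -0.02914758  0.17      ] [ 0.63140018 -0.02985808  0.17      ]
[ 0.58857151 -0.03178504  0.13      ] [ 0.58947963 -0.0324402   0.13      ]
t0 [42.55  6.76 -1.    2.  ]Traceback (most recent call last):
  File "<stdin>", line 3, in <module>
  File "dial.py", line 7, in read
    pts=np.array([[proj(cam,w(q,(123-travel+a*np.cos(t),60-a*np.sin(t),130))) for a in r] for t in th],np.float32)
                   ~~~~^^^^^^^^^^^^^^^^^^^^^^^^^^^^^^^^^^^^^^^^^^^^^^^^^^^^^^
  File "h.py", line 9, in proj
    c=calibration(cam);K=np.array(c["camera_matrix"]);T=np.linalg.inv(np.array(c["T"]))
ValueError: time passes only in moves, steps and waits
```

```bash
sed -i 's/^def ray/import functools\ncalibration=functools.lru_cache(calibration)\ndef ray/' h.py; sed -i 's/^print(q/if __name__=="__main__":print(q/; s/^for n,p.*//; /^for c,u,v,p in P:/,$d' fit.py
python3 - <<'E'
from dial import *
for c,f,t in(("top","t0",0),("side","s0",0),("side","s1",0),("side","s2",0),("side","s3",21.3)):
    print(f,read(c,cv2.imread(f"pics/{f}.png"),t))
E
```

```text
t0 [42.55  6.76 -1.    2.  ]
s0 [47.08 -0.32 -2.    1.  ]
s1 [95.07 -8.54 -1.    0.5 ]
s2 [68.08 18.23  2.   -2.  ]
s3 [58.05 16.23  2.   -2.  ]
```

```bash
sed -i 's/np.arange(-2,2.1,.5)/np.arange(-1,1.1,.5)/g' dial.py
python3 - <<'E'
from dial import *
for c,f,t in(("top","t0",0),("side","s0",0),("side","s1",0),("side","s2",0),("side","s3",21.3)):
    print(f,read(c,cv2.imread(f"pics/{f}.png"),t))
c=proj("side",w(q,(101.7,60,130)));e=proj("side",w(q,(117.7,60,130)));print(c,e,(c+.5-[230,190])*8,(e+.5-[230,190])*8)
E
```

```text
t0 [39.85  5.8  -1.    1.  ]
s0 [42.36 -7.54 -1.    1.  ]
s1 [95.07 -8.54 -1.    0.5 ]
s2 [59.31 10.43  1.   -1.  ]
s3 [45.5   7.28  1.   -1.  ]
[280.96689573 225.14519016] [286.81128529 222.19613033] [411.73516587 285.16152129] [458.49028233 261.56904265]
```

```bash
python3 - <<'E'
s=open("dial.py").read()
s=s.replace("for du in np.arange(-1,1.1,.5)",'o=dict(side=(-.9,.4),top=(-.3,.4))[cam]\n    for du in (o[0]-.3,o[0],o[0]+.3)').replace("for dv in np.arange(-1,1.1,.5)","for dv in (o[1]-.3,o[1],o[1]+.3)")
open("dial.py","w").write(s)
E
python3 - <<'E'
from dial import *
for c,f,t in(("top","t0",0),("side","s0",0),("side","s1",0),("side","s2",0),("side","s3",21.3)):
    print(f,read(c,cv2.imread(f"pics/{f}.png"),t))
print(proj("top",w(q,(123,60,130))))
E
```

```text
t0 [37.35 -0.08 -0.6   0.7 ]
s0 [43.04 -2.17 -1.2   0.7 ]
s1 [95.3  -8.38 -0.9   0.4 ]
s2 [60.22 -2.72 -1.2   0.7 ]
s3 [43.99 -5.89 -1.2   0.7 ]
[317.00844045 195.8044691 ]
```

>>> move_arm(
  jaw=[194,194,194,194,194,194],
  dp=[
    [0.001,0,0],
    [0.001,0,0],
    [0.001,0,0],
    [0.001,0,0],
    [0,0,0],
    [0,0,0],
  ],
  rotation=[
    [0,0,0],
    [0,0,0],
    [0,0,0],
    [0,0,0],
    [0,0,0],
    [0,0,0],
  ],
)

```text
clock: 7.65
position: [0.6073, -0.0318, 0.1415]
tool_rot: [3.142, 0.001, -3.08]
force: [4.6, 2.6, 3.3]
grip_width: 0.0226
```

```bash
cat > look.py <<'E'
import sys
from dial import *
t=float(sys.argv[2]) if len(sys.argv)>2 else None
R=[]
for i in range(2):
    for c in("side","top"):
        im=grab_frame(c);cv2.imwrite(f"pics/{c}_{sys.argv[1]}.png",im)
        print(c,read(c,im,t) if t else "")
o=bot.observe();p=o["position"];b=p-w(q,(0,0,0));cs,sn=np.cos(q[2]),np.sin(q[2])
print("clock",round(o["clock"],2),"tcp bed mm",np.round([1e3*(cs*b[0]+sn*b[1]),1e3*(-sn*b[0]+cs*b[1]),1e3*p[2]],1),"F",np.round(o["force"],1),o["grip_width"].round(4))
E
python3 look.py 4 24.8
```

```text
side [46.02 -5.34 -1.2   0.7 ]
top [1.1490e+01 2.8606e+02 0.0000e+00 1.0000e-01]
side [45.13 -5.39 -1.2   0.7 ]
top [1.1240e+01 2.7181e+02 0.0000e+00 1.0000e-01]Traceback (most recent call last):
  File "look.py", line 10, in <module>
    print("clock",round(o["clock"],2),"tcp bed mm",np.round([1e3*(cs*b[0]+sn*b[1]),1e3*(-sn*b[0]+cs*b[1]),1e3*p[2]],1),"F",np.round(o["force"],1),o["grip_width"].round(4))
                                                                                                                                                  ^^^^^^^^^^^^^^^^^^^^^
AttributeError: 'float' object has no attribute 'round'
```

```bash
sed -i 's/o\["grip_width"\].round(4)/round(float(o["grip_width"]),4)/; s/in("side","top")/in(sys.argv[3:] or ["side"])/' look.py
```

>>> move_arm(
  jaw=[194,194,194],
  dp=[
    [0.001,0,0],
    [0.001,0,0],
    [0,0,0],
  ],
  rotation=[
    [0,0,0],
    [0,0,0],
    [0,0,0],
  ],
)

```text
clock: 8.22
position: [0.6057, -0.0319, 0.1415]
tool_rot: [3.142, 0.001, -3.08]
force: [4.9, 2.5, 1.6]
grip_width: 0.0224
```

```bash
python3 look.py 5 26.3
```

```text
side [50.61 -5.19 -1.2   0.7 ]
side [50.9  -4.94 -1.2   0.7 ]
clock 8.32 tcp bed mm [139.2  59.5 141.5] F [3.8 1.7 2.6] 0.0226
```

>>> move_arm(
  jaw=[194,194,194],
  dp=[
    [0.001,0,0],
    [0,0,0],
    [0,0,0],
  ],
  rotation=[
    [0,0,0],
    [0,0,0],
    [0,0,0],
  ],
)

```text
clock: 8.7
position: [0.6048, -0.0319, 0.1415]
tool_rot: [3.142, 0.0, -3.08]
force: [4.5, 2.1, 1.9]
grip_width: 0.0226
```

```bash
python3 look.py 6 27
```

```text
side [50.82 -4.99 -1.2   0.7 ]
side [50.84 -4.99 -1.2   0.7 ]
clock 8.8 tcp bed mm [138.4  59.5 141.5] F [4.7 2.3 2.1] 0.0225
```

>>> move_arm(
  jaw=[194,194,194],
  dp=[
    [0.001,0,0],
    [0,0,0],
    [0,0,0],
  ],
  rotation=[
    [0,0,0],
    [0,0,0],
    [0,0,0],
  ],
)

```text
clock: 9.18
position: [0.604, -0.032, 0.1415]
tool_rot: [3.142, 0.001, -3.08]
force: [4.3, 2.7, 2.6]
grip_width: 0.023
```

```bash
python3 look.py 7 27.8
```

```text
side [52.49 -4.95 -1.2   0.7 ]
side [53.19 -5.   -1.2   0.7 ]
clock 9.28 tcp bed mm [137.5  59.5 141.4] F [4.5 2.3 1.8] 0.0228
```

>>> move_arm(
  jaw=[194,194,194],
  dp=[
    [0.001,0,0],
    [0,0,0],
    [0,0,0],
  ],
  rotation=[
    [0,0,0],
    [0,0,0],
    [0,0,0],
  ],
)

```text
clock: 9.65
position: [0.6033, -0.0321, 0.1415]
tool_rot: [-3.142, 0.001, -3.08]
force: [4.6, 2.3, 1.5]
grip_width: 0.0223
```

```bash
python3 look.py 8 28.6
```

```text
side [53.2  -1.07 -1.2   0.7 ]
side [53.41 -1.03 -1.2   0.7 ]
clock 9.75 tcp bed mm [136.8  59.5 141.5] F [4.4 2.8 1.3] 0.0226
```

>>> move_arm(
  jaw=[194,194,194,194],
  dp=[
    [0.001,0,0],
    [0.0008,0,0],
    [0,0,0],
    [0,0,0],
  ],
  rotation=[
    [0,0,0],
    [0,0,0],
    [0,0,0],
    [0,0,0],
  ],
)

```text
clock: 10.25
position: [0.6018, -0.0322, 0.1415]
tool_rot: [-3.142, 0.001, -3.08]
force: [4.9, 3.8, 1.8]
grip_width: 0.0223
```

```bash
python3 look.py 9 29.9
```

```text
side [38.35 55.77 -1.2   0.1 ]
side [38.17 55.2  -1.2   0.1 ]
clock 10.35 tcp bed mm [135.4  59.5 141.5] F [4.  2.6 0.4] 0.0227
```

>>> move_arm(
  jaw=[180,150,100,50,50,50,50,50],
  dp=[
    [0,0,0],
    [0,0,0],
    [0,0,0],
    [0,0,0],
    [0,0,-0.03],
    [0,0,-0.04],
    [0,0,-0.02],
    [0,0,0],
  ],
  rotation=[
    [0,0,0],
    [0,0,0],
    [0,0,0],
    [0,0,0],
    [0,0,0],
    [0,0,0],
    [0,0,0],
    [0,0,0],
  ],
)

```text
clock: 11.35
position: [0.6019, -0.0322, 0.214]
tool_rot: [3.142, 0.001, -3.08]
force: [0.2, -0.0, -0.3]
grip_width: 0.0689
```

```bash
python3 look.py 10 29.9; python3 - <<'E'
import cv2
b=cv2.imread("pics/side_10.png");B=cv2.resize(b[200:310,210:320],(770,770)[:2],interpolation=cv2.INTER_CUBIC)[:600]
cv2.imwrite("pics/c10.png",B)
E
```

```text
side [56.33 -9.6  -1.2   0.7 ]
side [ 58.  -13.5  -1.2   0.7]
clock 11.45 tcp bed mm [134.6  59.6 212.5] F [ 0.3 -0.4 -0.2] 0.0689
```

View pics/c10.png

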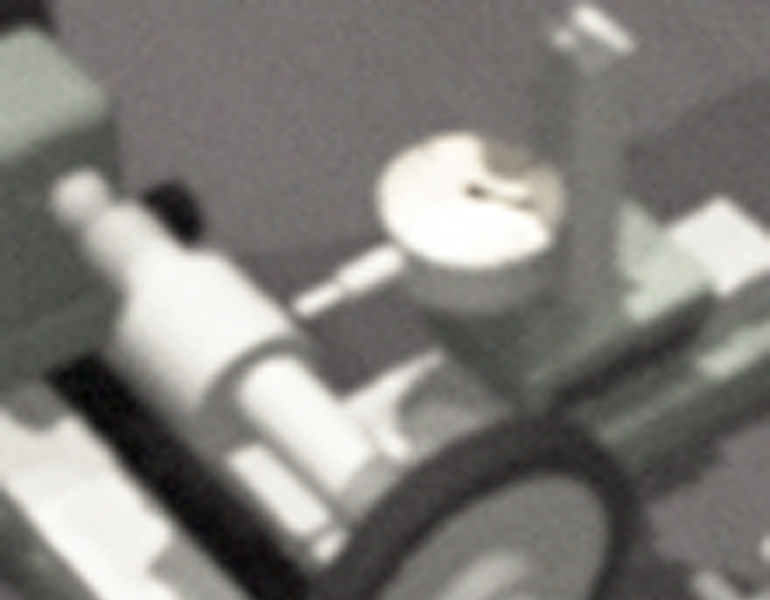

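The pointer still shows about 55°, from hub (470,188) to (535,207), so the slide stayed put after release. The gripper's shadow is upsetting the reader, so I'll move over the wheel and read again.

>>> move_arm(
  jaw=[20,20,20,20,20,20],
  dp=[
    [0.0422,-0.0358,0],
    [0.0422,-0.0358,0],
    [0.0422,-0.0358,0],
    [0.0422,-0.0358,0],
    [0,0,0],
    [0,0,0],
  ],
  rotation=[
    [0,0,0],
    [0,0,0],
    [0,0,0],
    [0,0,0],
    [0,0,0],
    [0,0,0],
  ],
)

```text
clock: 12.2
position: [0.4738, -0.1544, 0.2128]
tool_rot: [3.141, -0.001, -3.08]
force: [0.6, 0.5, 1.0]
grip_width: 0.0786
```

```bash
python3 look.py 11 29.9 side top; python3 - <<'E'
from dial import *
g=cv2.cvtColor(cv2.imread("pics/t0.png"),cv2.COLOR_BGR2GRAY).astype(np.float32)
for x in(-12,0,12):
    z=115+np.sqrt(55**2-x*x)
    ys=np.arange(-75,-34,1.)
    pt=np.array([[proj("top",w(q,(x,y,z)))] for y in ys],np.float32)
    print(x,[(int(y),int(v)) for y,v in zip(ys,cv2.remap(g,pt[...,0],pt[...,1],1).ravel())][::2])
E
```

```text
side [29.89 58.97 -1.2   0.1 ]
top [31.36 52.91 -0.6   0.7 ]
side [30.34 58.96 -1.2   0.1 ]
top [31.43 52.94 -0.6   0.7 ]
clock 12.4 tcp bed mm [  0.4 -54.4 213. ] F [-0.2  0.2 -0.5] 0.0786
-12 [(-75, 195), (-73, 199), (-71, 202), (-69, 204), (-67, 204), (-65, 200), (-63, 190), (-61, 171), (-59, 144), (-57, 120), (-55, 109), (-53, 109), (-51, 109), (-49, 104), (-47, 94), (-45, 85), (-43, 89), (-41, 95), (-39, 98), (-37, 106), (-35, 117)]
0 [(-75, 195), (-73, 195), (-71, 196), (-69, 196), (-67, 196), (-65, 195), (-63, 190), (-61, 173), (-59, 144), (-57, 122), (-55, 113), (-53, 112), (-51, 111), (-49, 105), (-47, 96), (-45, 90), (-43, 93), (-41, 103), (-39, 121), (-37, 149), (-35, 175)]
12 [(-75, 170), (-73, 170), (-71, 169), (-69, 168), (-67, 169), (-65, 167), (-63, 161), (-61, 145), (-59, 126), (-57, 113), (-55, 109), (-53, 109), (-51, 108), (-49, 103), (-47, 94), (-45, 88), (-43, 91), (-41, 99), (-39, 115), (-37, 140), (-35, 162)]
```

>>> move_arm(
  jaw=[20,20,80,140,185,185,185,185],
  dp=[
    [0,0.001,0.0437],
    [0,0,0.0437],
    [0,0,0],
    [0,0,0],
    [0,0,0],
    [0,0,0],
    [0,0,0],
    [0,0,0],
  ],
  rotation=[
    [0,0,0],
    [0,0,0],
    [0,0,0],
    [0,0,0],
    [0,0,0],
    [0,0,0],
    [0,0,0],
    [0,0,0],
  ],
)

```text
clock: 13.4
position: [0.4737, -0.154, 0.1436]
tool_rot: [-3.142, 0.0, -3.08]
force: [-0.1, 0.1, 0.2]
grip_width: 0.0236
```

>>> move_arm(
  jaw=[192,196,200,204,206,208,210,212],
  dp=[
    [0,0,0],
    [0,0,0],
    [0,0,0],
    [0,0,0],
    [0,0,0],
    [0,0,0],
    [0,0,0],
    [0,0,0],
  ],
  rotation=[
    [0,0,0],
    [0,0,0],
    [0,0,0],
    [0,0,0],
    [0,0,0],
    [0,0,0],
    [0,0,0],
    [0,0,0],
  ],
)

```text
clock: 14.4
position: [0.4737, -0.154, 0.1434]
tool_rot: [3.142, -0.0, -3.08]
force: [-0.9, 0.8, -0.4]
grip_width: 0.0143
```

```bash
python3 look.py 12 29.9 side
```

```text
side [ 2.370e+00  2.112e+02 -6.000e-01  1.000e-01]
side [ 1.6200e+00  1.8702e+02 -6.0000e-01  1.0000e-01]
clock 14.5 tcp bed mm [-1.000e-01 -5.430e+01  1.434e+02] F [-0.6  0.6  0. ] 0.0146
```

>>> move_arm(
  jaw=[216,220,224,224,224],
  dp=[
    [0,0,0],
    [0,0,0],
    [0,0,0],
    [0,0,0],
    [0,0,0],
  ],
  rotation=[
    [0,0,0],
    [0,0,0],
    [0,0,0],
    [0,0,0],
    [0,0,0],
  ],
)

```text
clock: 15.12
position: [0.4737, -0.1541, 0.1435]
tool_rot: [-3.142, 0.0, -3.081]
force: [-0.4, -0.0, -0.5]
grip_width: 0.0104
```

>>> move_arm(
  jaw=[224,224,224,224,224,224,224,224,224],
  dp=[
    [-0.0051,0,0.0002],
    [-0.0051,0,0.0007],
    [-0.005,0,0.0011],
    [-0.0049,0,0.0015],
    [-0.0047,0,0.002],
    [-0.0045,0,0.0024],
    [-0.0043,0,0.0028],
    [-0.0041,0,0.0031],
    [0,0,0],
  ],
  rotation=[
    [0,0,0],
    [0,0,0],
    [0,0,0],
    [0,0,0],
    [0,0,0],
    [0,0,0],
    [0,0,0],
    [0,0,0],
    [0,0,0],
  ],
)

```text
clock: 16.25
position: [0.5087, -0.1518, 0.1346]
tool_rot: [-3.14, 0.009, -3.079]
force: [14.2, 5.0, 22.9]
grip_width: 0.0102
```

```bash
python3 look.py 13 29.9 top
```

```text
top [32.55 68.09 -0.6   0.7 ]
top [32.33 68.16 -0.6   0.7 ]
clock 16.35 tcp bed mm [ 34.9 -54.2 134.7] F [12.9  4.5 22.4] 0.0102
```

```bash
python3 - <<'E'
import cv2,numpy as np
b=cv2.imread("pics/side_12.png");from h import *
b=grab_frame("side");cv2.imwrite("pics/s14.png",b);a=cv2.imread("pics/top_13.png")
B=cv2.resize(b[200:330,210:350],(560,520),interpolation=cv2.INTER_CUBIC)
A=cv2.resize(a[215:275,350:410],(240,240),interpolation=cv2.INTER_CUBIC)
o=np.zeros((520,800,3),np.uint8);o[:,:560]=B;o[:240,560:]=A;cv2.imwrite("pics/c14.png",o)
E
```

```text
(no output)
```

View pics/c14.png

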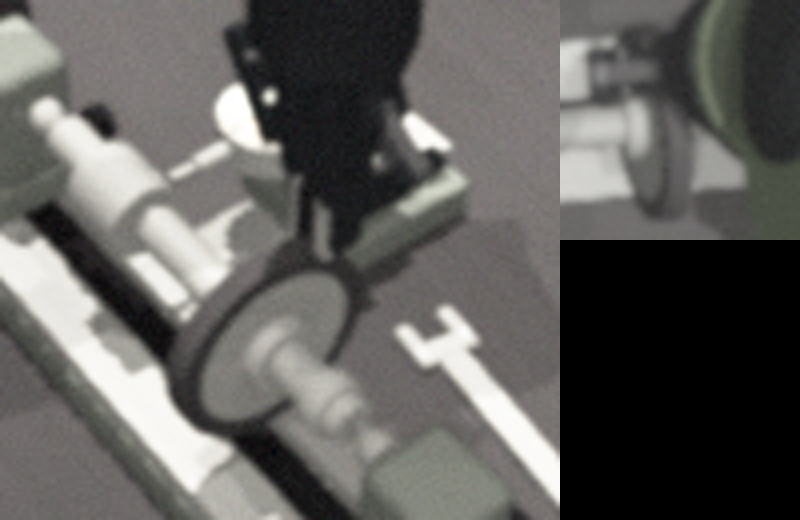

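```bash
python3 - <<'E'
from dial import *
cr=lambda p:np.round((proj("side",p)+.5-[210,200])*4).astype(int)
ct=lambda p:np.round((proj("top",p)+.5-[350,215])*4+[560,0]).astype(int)
for n,p in dict(tcp=(34.9,-54.2,134.7),up20=(34.9,-54.2,154.7),nearfinger=(34.9,-65,134.7),farfinger=(34.9,-44,134.7),wheeltop_near=(0,-62,170),wheel_right_near=(55,-62,115),rim40near=(35.3,-62,157),rim40far=(35.3,-48,157),hub_near=(0,-72,115),rimleft=(-55,-62,115)).items():
    print(n,cr(w(q,p)),ct(w(q,p)))
E
```

```text
tcp [324 280] [654  62]
up20 [325 251] [664  62]
nearfinger [338 294] [673  61]
farfinger [310 267] [635  64]
wheeltop_near [278 271] [696 127]
wheel_right_near [364 299] [653  26]
rim40near [337 257] [680  60]
rim40far [318 240] [654  62]
hub_near [288 364] [683 121]
rimleft [181 405] [677 221]
```

```bash
python3 - <<'E'
from dial import *
cr=lambda p:np.round((proj("side",p)+.5-[230,120])*4).astype(int)
for n,p in dict(tcp=(165.4,59.4,141.7),near=(165.4,40,141.7),far=(165.4,79,141.7),near20=(165.4,40,161.7),far20=(165.4,79,161.7),ptop=(165,60,170)).items(): print(n,cr(w(q,p)))
# current frame: dark-pixel profile down the near finger line
g=cv2.cvtColor(cv2.imread("pics/s14.png"),cv2.COLOR_BGR2GRAY)
for dy in(-66,-60,-54,-48,-42):
    print(dy,[(z,int(cv2.getRectSubPix(g,(1,1),tuple(map(float,proj("side",w(q,(34.9,dy,z))))))[0,0])) for z in range(125,215,5)])
cv2.imwrite("pics/c15.png",cv2.resize(cv2.imread("pics/s14.png")[225:295,260:330],(600,600),interpolation=cv2.INTER_CUBIC))
E
```

```text
tcp [299 361]
near [322 380]
far [276 342]
near20 [325 351]
far20 [278 314]
ptop [301 321]
-66 [(125, 121), (130, 122), (135, 118), (140, 102), (145, 66), (150, 46), (155, 47), (160, 53), (165, 48), (170, 30), (175, 26), (180, 27), (185, 26), (190, 28), (195, 26), (200, 26), (205, 27), (210, 25)]
-60 [(125, 123), (130, 124), (135, 123), (140, 104), (145, 60), (150, 47), (155, 72), (160, 54), (165, 36), (170, 40), (175, 40), (180, 38), (185, 35), (190, 30), (195, 26), (200, 31), (205, 24), (210, 27)]
-54 [(125, 124), (130, 124), (135, 116), (140, 73), (145, 55), (150, 102), (155, 113), (160, 106), (165, 105), (170, 105), (175, 101), (180, 90), (185, 44), (190, 26), (195, 27), (200, 25), (205, 24), (210, 26)]
-48 [(125, 123), (130, 116), (135, 76), (140, 50), (145, 70), (150, 100), (155, 105), (160, 108), (165, 112), (170, 109), (175, 99), (180, 76), (185, 41), (190, 25), (195, 25), (200, 27), (205, 24), (210, 24)]
-42 [(125, 115), (130, 72), (135, 46), (140, 46), (145, 55), (150, 54), (155, 47), (160, 38), (165, 39), (170, 37), (175, 39), (180, 31), (185, 28), (190, 25), (195, 24), (200, 26), (205, 24), (210, 26)]
```

View pics/c15.png

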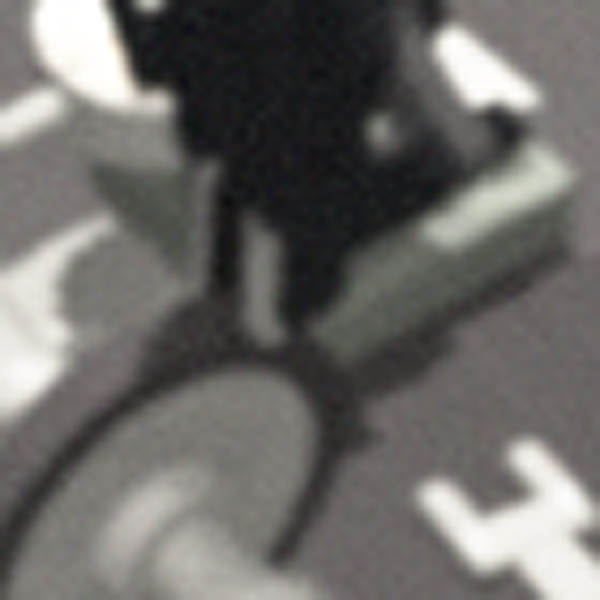

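Seen from the side, the fingertips end about 27 mm higher than the reported TCP. They closed above the rim and only dragged on it, with tips at about (240,290) and (300,320) in the crop. So the tool is effectively shorter than stated. I'll back off, check that, and regrasp deeper at the -x side.

>>> move_arm(
  jaw=[224,180,120,120,120,120],
  dp=[
    [0,0,-0.0144],
    [0,0,-0.02],
    [0.0394,0,0],
    [0.0394,0,0],
    [0,0,0],
    [0,0,0],
  ],
  rotation=[
    [0,0,0],
    [0,0,0],
    [0,0,0],
    [0,0,0],
    [0,0,0],
    [0,0,0],
  ],
)

```text
clock: 17.15
position: [0.4414, -0.1561, 0.1605]
tool_rot: [-3.141, 0.001, -3.081]
force: [0.6, 0.2, 0.1]
grip_width: 0.0452
```

```bash
python3 look.py 16 29.9 top side
```

```text
top [33.5 66.1 -0.6  0.7]
side [ 22.84 282.26  -0.6    0.7 ]
top [33.06 66.08 -0.6   0.7 ]
side [ 21.11 289.13  -0.6    0.7 ]
clock 17.35 tcp bed mm [-32.5 -54.2 159.9] F [ 0.6 -1.5 -0.2] 0.0452
```

>>> move_arm(
  jaw=[120,120,120,120,180,190],
  dp=[
    [0,0,0.024],
    [0,0,0.024],
    [0,0,0.0245],
    [0,0,0],
    [0,0,0],
    [0,0,0],
  ],
  rotation=[
    [0,0,0],
    [0,0,0],
    [0,0,0],
    [0,0,0],
    [0,0,0],
    [0,0,0],
  ],
)

```text
clock: 18.1
position: [0.4413, -0.1561, 0.1026]
tool_rot: [-3.141, 0.001, -3.08]
force: [0.2, -0.2, -0.5]
grip_width: 0.022
```

>>> move_arm(
  jaw=[195,199,203,206,209,212,216,220,224,224],
  dp=[
    [0,0,0],
    [0,0,0],
    [0,0,0],
    [0,0,0],
    [0,0,0],
    [0,0,0],
    [0,0,0],
    [0,0,0],
    [0,0,0],
    [0,0,0],
  ],
  rotation=[
    [0,0,0],
    [0,0,0],
    [0,0,0],
    [0,0,0],
    [0,0,0],
    [0,0,0],
    [0,0,0],
    [0,0,0],
    [0,0,0],
    [0,0,0],
  ],
)

```text
clock: 19.35
position: [0.441, -0.1575, 0.1021]
tool_rot: [-3.14, 0.001, -3.082]
force: [-0.9, -11.2, 0.0]
grip_width: 0.0132
```

```bash
python3 look.py 17 29.9 top
```

```text
top [32.66 66.09 -0.6   0.7 ]
top [32.22 66.04 -0.6   0.7 ]
clock 19.45 tcp bed mm [-32.9 -55.6 102.1] F [ -0.1 -10.8   0.1] 0.0138
```

>>> move_arm(
  jaw=[224,224,224,224,224,224,224,224,224,224],
  dp=[
    [0,-0.0018,0],
    [-0.0038,0,-0.0035],
    [-0.0041,0,-0.0031],
    [-0.0043,0,-0.0028],
    [-0.0045,0,-0.0024],
    [-0.0047,0,-0.002],
    [-0.0049,0,-0.0015],
    [-0.005,0,-0.0011],
    [-0.0051,0,-0.0007],
    [-0.0051,0,-0.0002],
  ],
  rotation=[
    [0,0,0],
    [0,0,0],
    [0,0,0],
    [0,0,0],
    [0,0,0],
    [0,0,0],
    [0,0,0],
    [0,0,0],
    [0,0,0],
    [0,0,0],
  ],
)

```text
clock: 20.7
position: [0.473, -0.1554, 0.1156]
tool_rot: [3.141, -0.002, -3.081]
force: [-8.7, -2.6, 1.3]
grip_width: 0.0137
```

```bash
python3 look.py 18 29.9 top
```

```text
top [ 2.8620e+01  1.2428e+02 -6.0000e-01  1.0000e-01]
top [ 3.0330e+01  1.2622e+02 -6.0000e-01  1.0000e-01]
clock 20.8 tcp bed mm [ -0.2 -55.6 115.6] F [-2.9 -1.9 -2.6] 0.0134
```

>>> move_arm(
  jaw=[224,224,224,224,224,224,224,224,224,224],
  dp=[
    [-0.0051,0,0.0002],
    [-0.0051,0,0.0007],
    [-0.005,0,0.0011],
    [-0.0049,0,0.0015],
    [-0.0047,0,0.002],
    [-0.0045,0,0.0024],
    [-0.0043,0,0.0028],
    [-0.0041,0,0.0031],
    [-0.0038,0,0.0035],
    [0,0,0],
  ],
  rotation=[
    [0,0,0],
    [0,0,0],
    [0,0,0],
    [0,0,0],
    [0,0,0],
    [0,0,0],
    [0,0,0],
    [0,0,0],
    [0,0,0],
    [0,0,0],
  ],
)

```text
clock: 22.05
position: [0.5076, -0.1533, 0.1021]
tool_rot: [-3.142, 0.0, -3.08]
force: [-0.6, -0.9, 0.4]
grip_width: 0.0138
```

```bash
python3 look.py 19 29.9 top
```

```text
top [ 3.118e+01  2.047e+02 -6.000e-01  1.000e-01]
top [3.099e+01 2.122e+02 0.000e+00 1.000e-01]
clock 22.15 tcp bed mm [ 33.8 -55.6 102.1] F [ 0.9 -0.5 -0.1] 0.0138
```

>>> move_arm(
  jaw=[190,120,120,120,120,120,120,120],
  dp=[
    [0,0,0],
    [0,0,0],
    [0,0,-0.035],
    [0,0,-0.0375],
    [0.0415,0,0],
    [0.0415,0,0],
    [0,0,0],
    [0,0,0],
  ],
  rotation=[
    [0,0,0],
    [0,0,0],
    [0,0,0],
    [0,0,0],
    [0,0,0],
    [0,0,0],
    [0,0,0],
    [0,0,0],
  ],
)

```text
clock: 23.15
position: [0.4416, -0.1574, 0.1602]
tool_rot: [-3.142, 0.001, -3.08]
force: [1.1, 1.1, -1.0]
grip_width: 0.0448
```

```bash
python3 look.py 20 29.9 top side
```

```text
top [ 3.2920e+01  2.0841e+02 -3.0000e-01  1.0000e-01]
side [ 13.77 270.2   -0.6    0.7 ]
top [ 3.2710e+01  2.0837e+02 -3.0000e-01  1.0000e-01]
side [ 14.97 -54.47  -0.6    0.7 ]
clock 23.35 tcp bed mm [-32.5 -55.6 159.8] F [-0.2 -0.3 -0.5] 0.0454
```

>>> move_arm(
  jaw=[120,120,120,180,195,205,210,215,224,224],
  dp=[
    [0,0,0.024],
    [0,0,0.024],
    [0,0,0.0245],
    [0,0,0],
    [0,0,0],
    [0,0,0],
    [0,0,0],
    [0,0,0],
    [0,0,0],
    [0,0,0],
  ],
  rotation=[
    [0,0,0],
    [0,0,0],
    [0,0,0],
    [0,0,0],
    [0,0,0],
    [0,0,0],
    [0,0,0],
    [0,0,0],
    [0,0,0],
    [0,0,0],
  ],
)

```text
clock: 24.6
position: [0.4412, -0.1575, 0.1024]
tool_rot: [-3.141, 0.001, -3.08]
force: [-1.6, 0.3, 6.7]
grip_width: 0.0139
```

>>> move_arm(
  jaw=[224,224,224,224,224,224],
  dp=[
    [-0.0038,0,-0.0035],
    [-0.0041,0,-0.0031],
    [-0.0043,0,-0.0028],
    [-0.0045,0,-0.0024],
    [-0.0047,0,-0.002],
    [0,0,0],
  ],
  rotation=[
    [0,0,0],
    [0,0,0],
    [0,0,0],
    [0,0,0],
    [0,0,0],
    [0,0,0],
  ],
)

```text
clock: 25.35
position: [0.4577, -0.1564, 0.113]
tool_rot: [3.141, -0.001, -3.081]
force: [-3.6, -0.9, 0.3]
grip_width: 0.0139
```

```bash
python3 look.py 21 29.9 top
```

```text
top [3.2590e+01 2.5065e+02 0.0000e+00 1.0000e-01]
top [3.2320e+01 2.5045e+02 0.0000e+00 1.0000e-01]
clock 25.45 tcp bed mm [-16.1 -55.7 113. ] F [-3.9 -1.4 -0. ] 0.0136
```

>>> move_arm(
  jaw=[224,224,224,224],
  dp=[
    [-0.0049,0,-0.0015],
    [-0.005,0,-0.0011],
    [-0.0051,0,-0.0007],
    [0,0,0],
  ],
  rotation=[
    [0,0,0],
    [0,0,0],
    [0,0,0],
    [0,0,0],
  ],
)

```text
clock: 25.95
position: [0.4699, -0.1557, 0.1155]
tool_rot: [3.142, -0.001, -3.08]
force: [-3.6, -1.3, -2.8]
grip_width: 0.0133
```

```bash
python3 look.py 22 29.9 top
```

```text
top [3.3990e+01 2.7178e+02 0.0000e+00 1.0000e-01]
top [3.3260e+01 2.7174e+02 0.0000e+00 1.0000e-01]
clock 26.05 tcp bed mm [ -3.9 -55.6 115.6] F [-3.4 -1.1 -3. ] 0.0139
```

>>> move_arm(
  jaw=[224,224,224,224],
  dp=[
    [-0.0051,0,-0.0002],
    [-0.0051,0,0.0002],
    [-0.0051,0,0.0007],
    [0,0,0],
  ],
  rotation=[
    [0,0,0],
    [0,0,0],
    [0,0,0],
    [0,0,0],
  ],
)

```text
clock: 26.55
position: [0.4823, -0.1549, 0.115]
tool_rot: [3.142, -0.0, -3.08]
force: [-3.3, -0.8, -2.7]
grip_width: 0.0139
```

```bash
python3 look.py 23 29.9 top
```

```text
top [ 32.54 286.64   0.     0.4 ]
top [ 32.42 286.7    0.     0.4 ]
clock 26.65 tcp bed mm [  8.5 -55.6 115. ] F [-2.  -0.5 -3.8] 0.0139
```

>>> move_arm(
  jaw=[224,224,224,224],
  dp=[
    [-0.005,0,0.0011],
    [-0.0049,0,0.0015],
    [-0.0047,0,0.002],
    [0,0,0],
  ],
  rotation=[
    [0,0,0],
    [0,0,0],
    [0,0,0],
    [0,0,0],
  ],
)

```text
clock: 27.15
position: [0.4942, -0.1541, 0.1114]
tool_rot: [-3.142, 0.0, -3.08]
force: [-1.3, 1.3, -1.6]
grip_width: 0.0135
```

```bash
python3 look.py 24 29.9 top
```

```text
top [ 31.31 -52.51   0.     0.7 ]
top [ 31.29 -52.07   0.     0.7 ]
clock 27.25 tcp bed mm [ 20.3 -55.6 111.5] F [-0.6  0.1 -2.4] 0.0136
```

```bash
sed -i 's/np.arange(-60,300,2)/np.arange(10,370,2)/' dial.py; python3 - <<'E'
from dial import *
for k in(11,16,18,19,20,21,22,23,24):
    im=cv2.imread(f"pics/top_{k}.png");print(k,[read("top",im,t)[1] for t in(29.9,30.5,31.2)])
E
```

```text
11 [np.float64(52.94), np.float64(49.69), np.float64(49.46)]
16 [np.float64(66.08), np.float64(66.93), np.float64(66.1)]
18 [np.float64(126.22), np.float64(123.66), np.float64(120.69)]
19 [np.float64(212.2), np.float64(210.01), np.float64(211.86)]
20 [np.float64(208.37), np.float64(210.01), np.float64(211.21)]
21 [np.float64(250.45), np.float64(253.33), np.float64(257.19)]
22 [np.float64(271.74), np.float64(275.95), np.float64(279.48)]
23 [np.float64(288.32), np.float64(287.35), np.float64(291.44)]
24 [np.float64(303.72), np.float64(306.48), np.float64(306.41)]
```

>>> move_arm(
  jaw=[224,224,224,224],
  dp=[
    [-0.0045,0,0.0024],
    [-0.0043,0,0.0028],
    [-0.0041,0,0.0031],
    [0,0,0],
  ],
  rotation=[
    [0,0,0],
    [0,0,0],
    [0,0,0],
    [0,0,0],
  ],
)

```text
clock: 27.75
position: [0.5047, -0.1535, 0.1048]
tool_rot: [-3.142, 0.001, -3.08]
force: [-1.3, 1.6, -1.0]
grip_width: 0.0134
```

```bash
python3 look.py 25 30.5 top
```

```text
top [ 33.72 311.91   0.     0.7 ]
top [ 34.09 311.72   0.     0.7 ]
clock 27.85 tcp bed mm [ 30.9 -55.6 104.8] F [ 0.3  0.8 -1. ] 0.0137
```

>>> move_arm(
  jaw=[224,224,224],
  dp=[
    [-0.0038,0,0.0035],
    [-0.0035,0,0.0038],
    [0,0,0],
  ],
  rotation=[
    [0,0,0],
    [0,0,0],
    [0,0,0],
  ],
)

```text
clock: 28.22
position: [0.5105, -0.1531, 0.099]
tool_rot: [-3.142, 0.001, -3.08]
force: [1.1, 1.4, 1.4]
grip_width: 0.0138
```

```bash
python3 look.py 26 30.5 top;  python3 - <<'E'
import cv2
cv2.imwrite("pics/c26.png",cv2.resize(cv2.imread("pics/top_26.png")[180:225,295:340],(540,540),interpolation=cv2.INTER_CUBIC))
E
```

```text
top [ 33.72 312.23   0.     0.7 ]
top [ 33.64 312.28   0.     0.7 ]
clock 28.32 tcp bed mm [ 36.8 -55.6  99. ] F [1.8 2.3 0.5] 0.0139
```

View pics/c26.png

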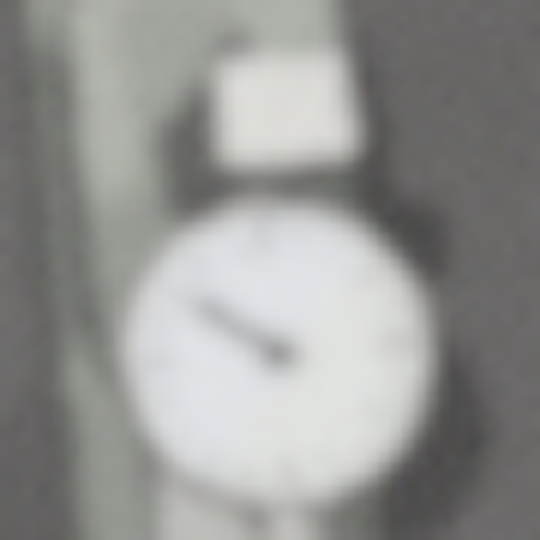

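>>> move_arm(
  jaw=[224,224,224,224],
  dp=[
    [-0.0031,0,0.0041],
    [-0.0028,0,0.0043],
    [-0.0024,0,0.0045],
    [0,0,0],
  ],
  rotation=[
    [0,0,0],
    [0,0,0],
    [0,0,0],
    [0,0,0],
  ],
)

```text
clock: 28.82
position: [0.5172, -0.1527, 0.0886]
tool_rot: [-3.142, 0.001, -3.08]
force: [1.6, 2.5, 2.0]
grip_width: 0.0133
```

```bash
python3 look.py 27 30.5 top
cat > pk.py <<'E'
from dial import *
from scipy.optimize import least_squares
th=np.array([-20,-5,10,25,40,50,65.])
ims=[cv2.imread(f"pics/top_{k}.png") for k in(21,22,23,24,25,26,27)]
for t in(29.9,30.5,31):
    r=np.array([read("top",i,t)[1] for i in ims])
    for n in(0,2):
        s=least_squares(lambda p:p[0]+126*np.cos(np.radians(th[n:]-p[1]))-r[n:],[190,45],loss="soft_l1",f_scale=3)
        print(t,n,np.round(r,1),s.x.round(1),s.fun.round(1))
E
python3 pk.py
```

```text
top [ 31.59 306.64   0.     0.7 ]
top [ 31.83 306.37   0.     0.7 ]
clock 28.93 tcp bed mm [ 43.5 -55.6  88.7] F [ 2.7  2.1 -0.6] 0.0135
29.9 0 [250.4 271.7 288.3 303.7 308.5 309.7 303. ] [184.6  41.5] [-5.7 -0.4  3.8  1.7  2.  -0.5 -2.9]
29.9 2 [250.4 271.7 288.3 303.7 308.5 309.7 303. ] [184.4  44.5] [-0.2 -0.6  1.4  0.1 -0.6]
30.5 0 [253.3 276.  287.4 306.5 311.7 312.3 306.4] [187.5  41.1] [-4.9 -1.   8.1  2.1  1.8 -0.3 -3.6]
30.5 2 [253.3 276.  287.4 306.5 311.7 312.3 306.4] [186.9  46.3] [ 1.1 -2.2  0.4  0.4 -0.1]
31 0 [256.4 278.8 290.6 308.8 310.4 310.9 305.6] [187.4  39. ] [-4.1 -0.8  7.   0.8  3.   0.1 -5. ]
31 2 [256.4 278.8 290.6 308.8 310.4 310.9 305.6] [186.7  44. ] [ 0.5 -3.   2.   1.1 -1.2]
```

The peak is at a lead angle of about 45°, and I'm now about 20° past it. I'll lead back.

>>> move_arm(
  jaw=[224,224,224,224,224,224],
  dp=[
    [0.0024,0,-0.0045],
    [0.0028,0,-0.0043],
    [0.0031,0,-0.0041],
    [0.0035,0,-0.0038],
    [0.0022,0,-0.0021],
    [0,0,0],
  ],
  rotation=[
    [0,0,0],
    [0,0,0],
    [0,0,0],
    [0,0,0],
    [0,0,0],
    [0,0,0],
  ],
)

```text
clock: 29.68
position: [0.505, -0.1535, 0.1037]
tool_rot: [3.141, -0.001, -3.081]
force: [-1.6, 2.7, -1.8]
grip_width: 0.0136
```

```bash
python3 look.py 28 30.5 top; python3 - <<'E'
from dial import *
print([read("top",cv2.imread("pics/top_28.png"),t)[1] for t in(29.9,30.5,31)])
E
```

```text
top [ 34.24 311.83   0.     0.7 ]
top [ 34.3  311.85   0.     0.7 ]
clock 29.77 tcp bed mm [ 31.3 -55.6 103.7] F [-3.8  3.8  1.4] 0.0138
[np.float64(308.65), np.float64(311.85), np.float64(310.47)]
```

>>> move_arm(
  jaw=[210,190,150,100,100,100,100,100,100,100],
  dp=[
    [0,0,0],
    [0,0,0],
    [0,0,0],
    [0,0,0],
    [0,0,-0.04],
    [0,0,-0.06],
    [0,0,-0.06],
    [0.02,-0.05,0],
    [0.02,-0.05,0],
    [0,0,0],
  ],
  rotation=[
    [0,0,0],
    [0,0,0],
    [0,0,0],
    [0,0,0],
    [0,0,0],
    [0,0,0],
    [0,0,0],
    [0,0,0],
    [0,0,0],
    [0,0,0],
  ],
)

```text
clock: 31.02
position: [0.4771, -0.2383, 0.2318]
tool_rot: [-3.14, -0.0, -3.085]
force: [0.8, 0.4, -0.2]
grip_width: 0.052
```

```bash
python3 look.py 29 30.5 top side; python3 - <<'E'
from dial import *
for k in(25,26,27,28,29): print(k,[read("top",cv2.imread(f"pics/top_{k}.png"),t)[1] for t in(29.9,30.2,30.5,30.8,31)])
E
```

```text
top [ 34.25 311.9    0.     0.7 ]
side [ 24.34 309.52  -0.6    0.7 ]
top [ 34.42 311.82   0.     0.7 ]
side [ 24.91 309.28  -0.6    0.7 ]
clock 31.23 tcp bed mm [ 1.000e-01 -1.347e+02  2.315e+02] F [0.3 0.2 1.1] 0.0521
25 [np.float64(308.54), np.float64(310.11), np.float64(311.72), np.float64(312.71), np.float64(310.35)]
26 [np.float64(309.71), np.float64(310.7), np.float64(312.28), np.float64(313.27), np.float64(310.93)]
27 [np.float64(303.02), np.float64(304.67), np.float64(306.37), np.float64(308.04), np.float64(305.56)]
28 [np.float64(308.65), np.float64(310.23), np.float64(311.85), np.float64(312.86), np.float64(310.47)]
29 [np.float64(308.64), np.float64(310.21), np.float64(311.82), np.float64(312.81), np.float64(310.45)]
```

```bash
python3 -c "
from workcell import workorder;print(workorder.job_done())"
```

```text
the job is handed in; nothing more can be done
None
```

The indicator is set and the shaft's high spot stands at the plunger, within about 7° by my estimate. The job was handed in at about 31 s with the robot clear.

**Indicator:** I slid it in by its pillar until the plunger was pressed in about 1.5 mm and let go. The dial still read the same with the hand off (53° in the top view, 59° in the side view).

**Shaft:** I turned it by the flywheel in two pinches, led about 20° past the peak, then led back and released.
- **Dial readings near the peak:** about 306.5° at 25°, 312° at 40°, 312° at 50° and 306.5° at 65° of lead. A fit to these puts the peak at about 45°.
- **After release:** 311.8° in the top view and 309.4° in the side view, about 1° below the fitted peak. That is a few hundredths of a mm, against 0.16 mm allowed.
- **Plunger:** pressed in about 8.6 mm, below the 9.7 mm limit.

**What went wrong or disagreed:**
- **Fingertip height:** In the images the fingertips end about 27 mm above the reported TCP. My first wheel pinch therefore closed above the rim and dragged on it with about 27 N. I then regrasped lower. The pillar grip must have been shallow too, but it held.
- **Travel versus dial:** From the slide travel I expected a peak of about 7.2 mm, but the dial showed about 8.6 mm. I did not resolve the difference.
- **Reading accuracy:** The dial readings are good to only a few degrees (about 0.1 mm), and earlier points on the way up fitted less well.
- **Not re-checked:** I did not measure the spray can, disc stack and spanner again at the end. No arm path went near them.

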